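# Fit a D cell and its bayonet cap to a field logger

### The job

Put the D cell, nub up, into the battery well of the grey field logger, then set the winged cap on the well, feel for the slots, push it in against the spring and turn it a quarter turn clockwise until it locks and stays down by itself. Work gently: do not force the cap when its lugs are not in the slots, and leave the other things on the bench alone.

Things in the scene. Friction and masses are not known exactly. Their poses are not given: they have to be found in the camera images.
- logger: Fixed field logger: grey die-cast case, 112 x 172 x 80 mm (x, y, z), origin at the centre of its underside. The battery well with its aluminium bayonet ring is in the top near the -y end; a display, two brass posts (18 mm high) and a blank plate are near the +y end. The bayonet ring belongs to it.
- well_mouth (a point): Centre of the well's round mouth, level with the ring's top face, 92 mm above the bench; axes as the case, z up. The ring is 55 mm across, 12 mm proud, open 36.5 mm across; two opposite entry slots, 10 mm wide, reach out to 47 mm across. Their line lies near the case's x axis, but the ring is clamped, not keyed: up to 0.6 rad off either way, not shown by any reading; find it by feel or eye.
- race_floor (a point): On the well's axis, 14 mm below its mouth: the floor on which the lugs bottom. Clockwise (from above) of each slot the race runs under a ledge 6 mm thick, from 72 degrees on under a pocket roof 3 mm thick, and ends at a stop that a lug meets 93 degrees from the slot's middle. In the pocket (lug at 83 to 93 degrees) the spring lifts the lug 3 mm and locks it. Anticlockwise is solid.
- contact (a joint): Spring contact under the cell at the well's bottom: how far it is pressed down, in m. 0 when free, also with the cell merely standing on it; about 0.007 with the cap locked, 0.010 to 0.013 with the cap pushed in far enough to turn. It pushes back with 3 N + 500 N/m (less the weight of the cell): 6.5 N locked, 9.5 N at the bottom.
- cell_centre (a point): Middle of the D cell: upright grey cylinder with a copper band, 33.2 mm diameter, 61.5 mm tall with the nub (9.5 mm wide, 2 mm high) on top; this point is 30.75 mm above its underside; 140 g, stands loose on the bench. Resting in the well its top is 5 mm below the mouth; let go with its lower half in the well, it slides down the last way by itself.
- cap: Loose steel bayonet cap, about 130 g, 64 mm across, 48.5 mm tall, standing on the bench nose down; origin at the centre of the nose's end. From below: round nose 33.5 mm across, 18.5 mm long, with two lugs; flange (top at 22.5 mm) with a skirt 59 mm wide inside, lower edge at 11.5 mm, that passes outside the ring; wing grip on top. z up.
- cap_wing (a point): Middle of the cap's wing, an upright bar 48 mm long (cap x), 14 mm thick (cap y) and 26 mm high: grip it across its thickness; 30 to 50 N is plenty. Flange top 13 mm below this point, wing top 13 mm above. Height of this point over the well's mouth: 31.5 mm with the lugs lying on the ring, under 20.5 mm with them deep enough to turn, 17.5 mm at the bottom, 23.5 mm locked.
- cap_lugs (a point): On the cap's axis, level with the undersides of its two lugs, 4 mm above the nose's end. The lugs stick out from the nose along the cap's +x and -x axes (in line with the wing) to 43 mm across; each is 7 mm wide and 5 mm thick. The lugs pass under the ledge when this point is at least 11 mm below the well's mouth.
- yellow_tape: Bystander: roll of yellow tape, 67 x 62 x 20 mm, to be left alone; origin at its underside.
- cell_0: Bystander: small AA cell lying on the bench, 14 x 51 mm, to be left alone; origin at its underside.
- cell_1: Bystander: a second small AA cell lying on the bench, 14 x 51 mm, to be left alone; origin at its underside.
- pliers: Bystander: pliers with blue handles, 155 mm long, to be left alone; origin at the underside.
- driver_green: Bystander: screwdriver with green handle, 179 mm long, to be left alone; origin at the underside.
- parts_box: Bystander: clear divided parts box, 66 x 112 x 22 mm, to be left alone; origin at its underside.
- weight_0: Bystander: brass weight, 36 mm diameter, 48 mm high, to be left alone; origin at its underside.
- kapton_roll: Bystander: small roll of brown tape, 59 x 54 x 12 mm, to be left alone; origin at its underside.
Things that resemble listed ones, but are neither listed nor needed, are in the scene too. What is shaped like the cap but green or pink is not meant.

How it is judged:
By the outcome, as a careful person would: the job done as asked, in the order asked, and still so for the second after the job is handed in, with the robot touching nothing.
It also fails if it takes over 69 s, if anything falls off the work surface, if the arm or the gripper's body presses on something with over 40 N, if the wrist force passes 120 N, or if a joint passes its speed limit or range.

### The arm

A 6-joint arm with a two-finger parallel gripper is mounted at the origin on a cart in front of the work surface, level with it; the furniture and walls round the work are solid. World frame = base frame: x ahead of the robot, y to its left, z up, the work surface at z = 0. Lengths are in m, angles in degrees, forces in N, time in s.
With the tool pointing down it reaches from about 0.3 to 0.85 m from the base axis. Payload 5.4 kg.
Tool frame: the origin (TCP) lies midway between the tips of the shut fingers; the grasp point (between the pads) lies 19 mm behind it; z points along the fingers, y is the line along which they close (so a half turn about z gives the same grasp; the last joint's range is limited). The gripper opens to 85 mm and grips with 20 to 120 N. Pads are 22 mm wide; open, the fingers measure 114 mm over their backs; the gripper's body (76 mm by 85 mm) begins 54 mm behind the grasp point. The pads swing forward as they close: fully open they stand 13 mm farther back than shut.
Start: joints at [-80.048, 9.076, 91.501, -0, 79.423, -12.038], TCP at [0.215, -0.533, 0.202] pointing down, gripper open.
Joint ranges: [-166.64, 166.64], [-54.1, 131.32], [10.49, 154.53], [-73.88, 253.88], [9.74, 151.15], [-171.62, 171.62]. Speed limits (degrees/s): [147.25, 147.25, 180, 180, 180, 180].

### API

Orientations are given as a 3x3 rotation matrix whose columns are the frame's x, y, z axes.
In Python, from rig import r, cams gives the robot as it stands.
- The arm moves only by the shell command python3 -m inch 'ROWS' [OPENING] [FORCE]. ROWS is JSON, a list of rows, each a list of 2 entries, a list of its own where there are three numbers: the shift along the world's x, y, z as a fraction of full scale, then the turn, a rotation vector about the world's x, y, z as a fraction of full scale. In form: [[[tx, ty, tz], [wx, wy, wz]], ...]. A call has 1 to 8 rows; each row shifts and turns the commanded pose from where the row before left it; what a row does not reach is not made up. Full scale, the value 1, is 0.3 m for a shift and 0.5 rad for a turn. A row lasts 1/12 s, in which the tool goes at most 41.7 mm and 7.16 degrees, less where a joint would pass 70% of its speed; a pose out of reach is approached as far as the arm can. A call with a number of a shift or a turn outside -1 to 1 is refused whole. A call with a gripper value outside its range is refused whole. OPENING is the opening, from -1 (shut) to 1 (fully open), set as the call begins (- or left out, the last holds). The fingers move at their own pace and stop on an object; FORCE is the grip in N (left out, the last holds). Time passes only in rows, so rows that do not move let the fingers close. It gives the time, the measured TCP pose, the force, the opening and the grip force at its end, in the units of the state.
- r.get_obs(): the state, without advancing time (a new reading comes with each control period).
- cams.snapshot(name): name is "scene" or "top" or "wrist"; returns a dict with "color" (384x512x3 uint8, blue, green, red), "fx", "fy", "cx", "cy" (pixels), "rvec" (rotation vector, rad) and "tvec" (3), from world to camera coordinates, as OpenCV has them; the wrist camera has in their place "tool_from_camera" (4x4, takes a point from camera to tool coordinates, whose origin is the TCP and whose axes are the flange's). Camera axes: x right, y down, z forward; pixel columns grow to the right and rows downward; lengths in m; the calibration is good to about 2 mm. A picture is of the moment at which its call begins: read the wrist's pose just before it. There is no depth.
- r.hand_in(): hands the job in; it is judged then, once.
The state is a dict: "time_s": time; "joint_pos": joint angles; "dq": joint speeds; "tau": joint torques, N m; "ee_pos": TCP position; "orientation": TCP orientation; "ft_force": force on the tool from outside, world axes, zero at the start; "moment": the same for the moment, N m; "grip_width": opening from 0.0 (shut) to 1.0 (fully open); "grip_force": force on a finger pad.
Only numpy, scipy, OpenCV 4.12 (cv2) and the standard library are available. Lean on these libraries where they do the work, as an engineer would, in place of code of your own. Each camera call takes 0.05 s, during which the arm holds its last target. There are 200 camera calls.

## Working session

There is one attempt and no reset: what is moved stays moved. The work goes in short steps, Python scripts to look and compute and a shell command to move; the robot and the scene stay as the last step left them, time stands still between calls to the robot, and variables do not carry over. Pictures are saved under pics/ and viewed, at most 10 in all, crops included, and the job is handed in when it is done.

```bash
ls; mkdir -p pics; python3 - <<'E'
from rig import r,cams
import cv2,numpy as np
o=r.get_obs();print(o)
a=[]
for n in("scene","top"):
    s=cams.snapshot(n);cv2.imwrite(f"pics/{n}0.png",s["color"]);print(n,s["fx"],s["fy"],s["cx"],s["cy"],s["rvec"],s["tvec"])
E
```

```text
pics
{'time_s': 0.0, 'joint_pos': array([-8.00469030e+01,  9.11375576e+00,  9.15730788e+01, -9.53999471e-04,
        7.94217683e+01, -1.20386117e+01]), 'dq': array([ 0.00817871, -0.06154286, -0.0433545 , -0.02876265, -0.05477213,
       -0.00103444]), 'tau': array([ 6.06530120e-04, -3.96007812e+01, -3.31423295e+01, -1.28639485e-04,
        8.69929441e-03,  5.47435974e-06]), 'ee_pos': array([ 0.21517378, -0.53251427,  0.20089819]), 'orientation': array([[ 9.27236969e-01,  3.74474945e-01, -3.43739150e-04],
       [ 3.74474911e-01, -9.27235173e-01,  1.86412083e-03],
       [ 3.79339515e-04, -1.85720343e-03, -9.99998203e-01]]), 'ft_force': array([ 0.6511911 , -0.39275876,  0.09205699]), 'moment': array([-0.06114079,  0.03502783,  0.03960043]), 'grip_force': 0.0, 'grip_width': 0.9973043417157904}
scene 422.9481070357491 422.9481070357491 260.3114072280072 190.45330518789126 [ 1.37258552 -2.28172633  0.80871669] [0.35513476 0.41925922 1.15332277]
top 359.8472118888109 359.8472118888109 257.3241752802943 192.96627403612902 [ 2.12129766 -2.08819557  0.23107238] [0.06115565 0.58072691 1.39141416]
```

View pics/scene0.png

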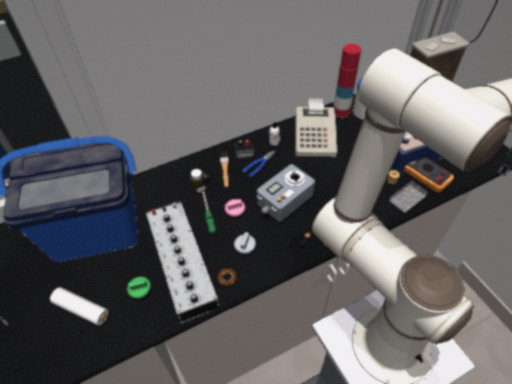

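View pics/top0.png

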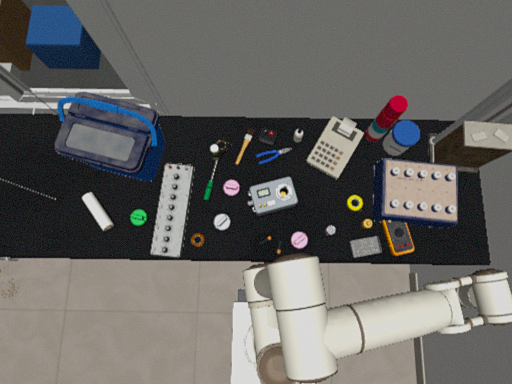

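Top view: logger at (273,195) with its ring at (283,189), silver cap at (222,222), with pink and green decoys at (231,187), (299,240) and (139,217). The D cell could be (331,230), (298,134), (214,148) or the brass weight at (367,224). One crop should settle it.

```bash
cat > h.py <<'E'
import cv2,numpy as np
from rig import r,cams
def ray(s,uv,obs=None):
    K=np.array([[s["fx"],0,s["cx"]],[0,s["fy"],s["cy"]],[0,0,1.]])
    d=np.linalg.inv(K)@[uv[0],uv[1],1]
    if "rvec" in s:
        R=cv2.Rodrigues(np.array(s["rvec"]))[0];return -R.T@np.ravel(s["tvec"]),R.T@d
    T=np.array(s["tool_from_camera"]);W=np.eye(4);W[:3,:3]=obs["orientation"];W[:3,3]=obs["ee_pos"];M=W@T
    return M[:3,3],M[:3,:3]@d
def onz(s,uv,z,obs=None):
    c,d=ray(s,uv,obs);return c+d*(z-c[2])/d[2]
def pix(s,p,obs):
    T=np.array(s["tool_from_camera"]);W=np.eye(4);W[:3,:3]=obs["orientation"];W[:3,3]=obs["ee_pos"];q=np.linalg.inv(W@T)@np.r_[p,1]
    return np.array([s["fx"]*q[0]/q[2]+s["cx"],s["fy"]*q[1]/q[2]+s["cy"]])
E
python3 - <<'E'
from h import *
s=cams.snapshot("top");im=s["color"]
tiles=[cv2.resize(im[v-h:v+h,u-w:u+w],(390,290),interpolation=cv2.INTER_CUBIC) for u,v,w,h in((345,230,40,30),(298,140,40,30),(222,222,40,30),(273,195,40,30))]
cv2.imwrite("pics/c1.png",np.vstack([np.hstack(tiles[:2]),np.hstack(tiles[2:])]))
for n,uv,z in(("cell331",(331,230),.06),("cap",(222,222),.022),("ring",(283,189),.092),("bottle",(298,134),.06),("logger",(273,195),.08),("214",(214,148),.05)):print(n,onz(s,uv,z).round(3))
E
```

```text
cell331 [ 0.435 -0.224  0.06 ]
cap [0.465 0.213 0.022]
ring [ 0.591 -0.032  0.092]
bottle [ 0.838 -0.097  0.06 ]
logger [0.569 0.007 0.08 ]
214 [0.774 0.255 0.05 ]
```

View pics/c1.png

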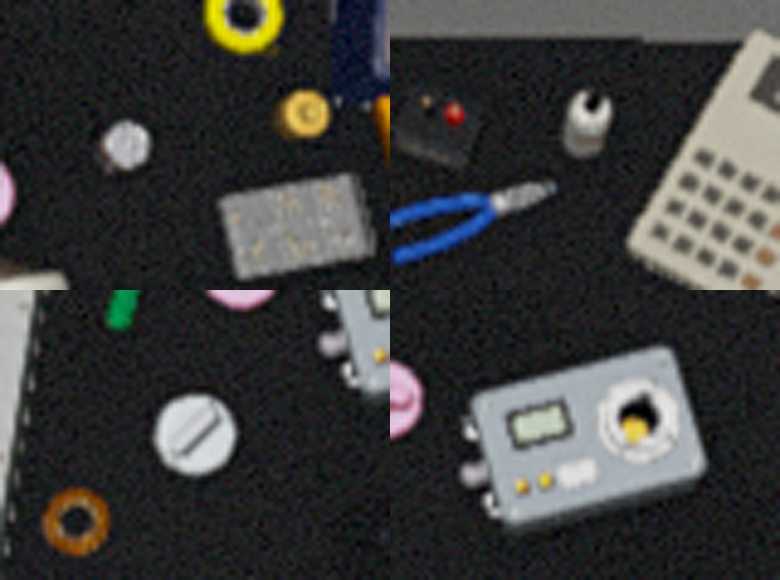

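The D cell is the grey cylinder with a copper edge at (331,230), and the silver cap is at (222,222). The bottle at (298,134) has a black cap, so I ruled it out. The ring, with the spring visible inside, is at (283,189). I'm moving over the cell.

```bash
python3 -m inch '[[[0.06,0.1,0],[0,0,0]],[[0.06,0.1,0],[0,0,0]],[[0.06,0.1,0],[0,0,0]],[[0.06,0.1,0],[0,0,0]],[[0.06,0.1,0],[0,0,0]],[[0.06,0.1,0],[0,0,0]],[[0.06,0.1,0],[0,0,0]],[[0.06,0.1,0],[0,0,0]]]' 1
python3 -m inch '[[[0.06,0.1,0],[0,0,0]],[[0.06,0.08,0],[0,0,0]],[[0,0,0],[0,0,0]],[[0,0,0],[0,0,0]]]'
python3 - <<'E'
from h import *
o=r.get_obs();s=cams.snapshot("wrist");cv2.imwrite("pics/w1.png",s["color"])
print(o["ee_pos"],np.array(s["tool_from_camera"]).round(4),s["fx"],s["cx"],s["cy"],pix(s,[.435,-.224,.06],o))
E
```

```text
time_s: 0.82
ee_pos: [0.3597, -0.2914, 0.2017]
orientation: [[0.927, 0.374, -0.0], [0.374, -0.927, 0.0], [0.0, -0.0, -1.0]]
ft_force: [0.9, -0.4, -0.7]
grip_width: 1.001
grip_force: 0.0
time_s: 1.15
ee_pos: [0.3957, -0.238, 0.2017]
orientation: [[0.926, 0.377, -0.0], [0.377, -0.926, 0.0], [-0.0, -0.0, -1.0]]
ft_force: [0.3, 0.2, 0.1]
grip_width: 1.0
grip_force: 0.0
[ 0.39566455 -0.23804049  0.20168322] [[ 9.000e-04 -9.540e-01 -2.997e-01  7.590e-02]
 [ 1.000e+00  1.200e-03 -9.000e-04  4.000e-04]
 [ 1.300e-03 -2.997e-01  9.540e-01 -1.721e-01]
 [ 0.000e+00  0.000e+00  0.000e+00  1.000e+00]] 341.3650651839926 252.24499924326483 191.6453939189473 [254.30284806 123.86559681]
```

View pics/w1.png

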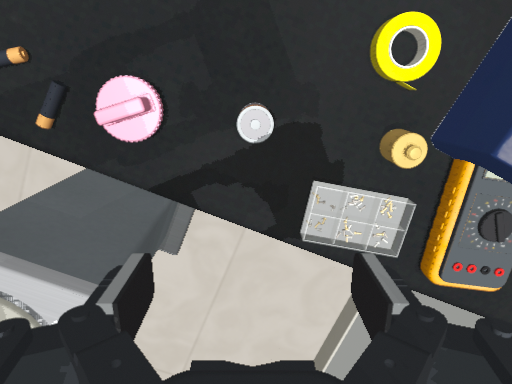

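The wrist view shows the D cell with its nub at (255,124). The pink decoy is 110 px to its left and the weight 150 px to its right, so the open fingers have room.

```bash
python3 - <<'E'
from h import *
o=r.get_obs();s=cams.snapshot("wrist");g=s["color"].astype(int)
m=((g.min(2)>120)&(g.max(2)-g.min(2)<25)).astype(np.uint8);m[:90]=0;m[160:]=0;m[:,:225]=0;m[:,290:]=0
c=max(cv2.findContours(m,0,1)[0],key=cv2.contourArea);e=cv2.minEnclosingCircle(c);print(e,cv2.boundingRect(c))
p=onz(s,e[0],.0595,o);print(p,(p-o["ee_pos"]))
E
```

```text
((253.78793334960938, 122.80350494384766), 18.81597137451172) (236, 105, 37, 37)
[ 0.43519408 -0.22428834  0.0595    ] [ 0.03999946  0.0147052  -0.14220783]
```

```bash
python3 -m inch '[[[0.066,0.025,0],[0,0,0]],[[0.066,0.025,0],[0,0,0]],[[0,0,-0.1],[0,0,0]],[[0,0,-0.1],[0,0,0]],[[0,0,-0.1],[0,0,0]],[[0,0,-0.1],[0,0,0]],[[0,0,-0.1],[0,0,0]],[[0,0,-0.05],[0,0,0]]]'
python3 -m inch '[[[0,0,0],[0,0,0]],[[0,0,0],[0,0,0]],[[0,0,0],[0,0,0]],[[0,0,0],[0,0,0]],[[0,0,0],[0,0,0]],[[0,0,0],[0,0,0]],[[0,0,0],[0,0,0]],[[0,0,0],[0,0,0]]]' -1 40
```

```text
time_s: 1.92
ee_pos: [0.4321, -0.2238, 0.0331]
orientation: [[0.928, 0.372, -0.004], [0.372, -0.928, 0.004], [-0.003, -0.005, -1.0]]
ft_force: [0.5, -0.1, 0.7]
grip_width: 1.002
grip_force: 0.0
time_s: 2.58
ee_pos: [0.4351, -0.2243, 0.0373]
orientation: [[0.927, 0.375, 0.001], [0.375, -0.927, -0.0], [0.0, 0.001, -1.0]]
ft_force: [1.0, -0.4, -0.5]
grip_width: 0.003
grip_force: 0.0
```

```bash
python3 - <<'E'
from h import *
o=r.get_obs();s=cams.snapshot("wrist");t=cams.snapshot("top");a=t["color"];sc=cams.snapshot("scene")["color"]
print(o["grip_width"])
cv2.imwrite("pics/w2.png",np.hstack([cv2.resize(s["color"],(400,300)),cv2.resize(a[190:270,290:397],(400,300))]))
E
```

```text
0.002561872047053366
```

View pics/w2.png

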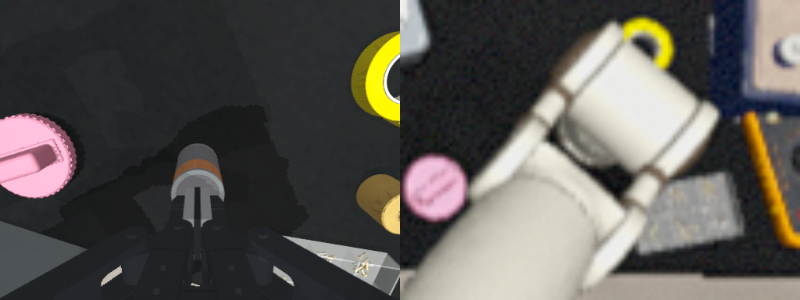

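The fingers closed empty. The cell is still upright, just in front of the fingers (+x tool) at about (200,170) in the left half. I'll back off, open and re-measure.

```bash
python3 -m inch '[[[0,0,0.1],[0,0,0]],[[0,0,0.1],[0,0,0]],[[0,0,0.1],[0,0,0]],[[0,0,0.1],[0,0,0]],[[-0.05,-0.03,0.05],[0,0,0]],[[-0.05,-0.03,0],[0,0,0]],[[0,0,0],[0,0,0]],[[0,0,0],[0,0,0]]]' 1
cat > cell.py <<'E'
from h import *
o=r.get_obs();s=cams.snapshot("wrist");g=s["color"].astype(int)
q=pix(s,[.44,-.22,.0595],o);U,V=q.astype(int);print(q)
m=((g.min(2)>120)&(g.max(2)-g.min(2)<25)).astype(np.uint8);k=np.zeros_like(m);k[max(V-50,0):V+50,U-50:U+50]=1;m*=k
c=max(cv2.findContours(m,0,1)[0],key=cv2.contourArea);e=cv2.minEnclosingCircle(c);print(e,cv2.boundingRect(c))
p=onz(s,e[0],.0595,o);print(p,(p-o["ee_pos"])/.3)
x=s["color"][max(V-75,0):V+75,U-100:U+100];cv2.imwrite("pics/w3.png",cv2.resize(x,None,fx=3,fy=3))
E
python3 cell.py
```

```text
time_s: 3.4
ee_pos: [0.4047, -0.2422, 0.1718]
orientation: [[0.928, 0.373, 0.0], [0.373, -0.928, 0.0], [0.0, -0.0, -1.0]]
ft_force: [0.0, 0.7, -0.2]
grip_width: 0.994
grip_force: 0.0
[243.20962465 128.6982082 ]
((245.5, 135.5), 20.700340270996094) (226, 116, 41, 40)
[ 0.43550398 -0.22381572  0.0595    ] [ 0.10278013  0.06129255 -0.37442678]
```

View pics/w3.png

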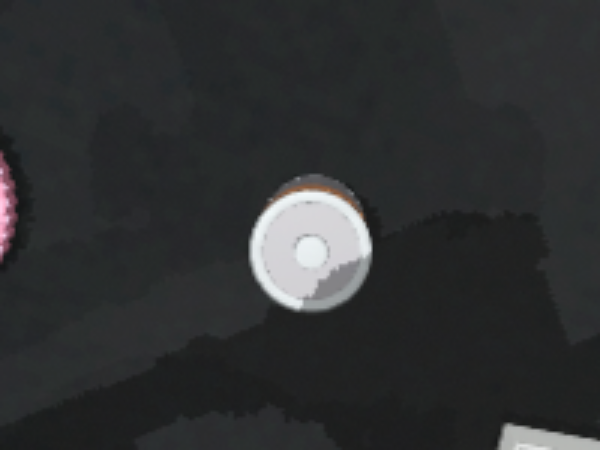

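The cell is at the same spot as before, (245,135) full-frame, upright and undisturbed. I'll go back down deeper and close in steps while watching the pad force.

```bash
python3 -m inch '[[[0.051,0.031,0],[0,0,0]],[[0.051,0.031,0],[0,0,0]],[[0,0,-0.1],[0,0,0]],[[0,0,-0.1],[0,0,0]],[[0,0,-0.1],[0,0,0]],[[0,0,-0.1],[0,0,0]],[[0,0,-0.1],[0,0,0]],[[0,0,0],[0,0,0]]]'
python3 -m inch '[[[0,0,0],[0,0,0]],[[0,0,0],[0,0,0]],[[0,0,0],[0,0,0]],[[0,0,0],[0,0,0]]]' 0 40
python3 -m inch '[[[0,0,0],[0,0,0]],[[0,0,0],[0,0,0]],[[0,0,0],[0,0,0]],[[0,0,0],[0,0,0]]]' -0.5 40
```

```text
time_s: 4.12
ee_pos: [0.4312, -0.2188, 0.0153]
orientation: [[0.927, 0.375, -0.01], [0.375, -0.927, 0.009], [-0.006, -0.012, -1.0]]
ft_force: [-0.8, 1.4, -2.1]
grip_width: 1.001
grip_force: 0.0
time_s: 4.45
ee_pos: [0.437, -0.2247, 0.024]
orientation: [[0.927, 0.375, 0.003], [0.375, -0.927, -0.003], [0.002, 0.004, -1.0]]
ft_force: [-0.3, 0.6, -0.7]
grip_width: 0.5
grip_force: 0.0
time_s: 4.78
ee_pos: [0.4367, -0.2245, 0.0238]
orientation: [[0.927, 0.374, 0.002], [0.374, -0.927, -0.002], [0.002, 0.003, -1.0]]
ft_force: [-0.9, 1.1, 6.3]
grip_width: 0.358
grip_force: 39.1
```

```bash
python3 -m inch '[[[0,0,0],[0,0,0]],[[0,0,0.05],[0,0,0]],[[0,0,0.1],[0,0,0]],[[0,0,0.1],[0,0,0]],[[0,0,0.1],[0,0,0]],[[0,0,0.1],[0,0,0]],[[0,0,0.1],[0,0,0]],[[0,0,0.1],[0,0,0]]]' -1 40
python3 -m inch '[[[0.06,0.095,0],[0,0,0]],[[0.06,0.095,0],[0,0,0]],[[0.06,0.095,0],[0,0,0]],[[0.06,0.095,0],[0,0,0]],[[0.06,0.095,0],[0,0,0]],[[0.06,0.095,0],[0,0,0]],[[0,0,0],[0,0,0]],[[0,0,0],[0,0,0]]]'
python3 - <<'E'
from h import *
o=r.get_obs();s=cams.snapshot("wrist");cv2.imwrite("pics/w4.png",s["color"]);print(o["ee_pos"],pix(s,[.591,-.032,.092],o))
E
```

```text
time_s: 5.45
ee_pos: [0.4353, -0.2234, 0.219]
orientation: [[0.927, 0.374, 0.001], [0.374, -0.927, -0.001], [0.0, 0.001, -1.0]]
ft_force: [0.0, -0.6, -0.4]
grip_width: 0.358
grip_force: 39.9
time_s: 6.12
ee_pos: [0.5438, -0.0511, 0.2172]
orientation: [[0.926, 0.377, 0.0], [0.377, -0.926, -0.0], [0.0, 0.0, -1.0]]
ft_force: [-0.2, 0.5, -0.2]
grip_width: 0.36
grip_force: 39.9
[ 0.54383594 -0.0511214   0.21717153] [252.28635318 115.17823715]
```

View pics/w4.png

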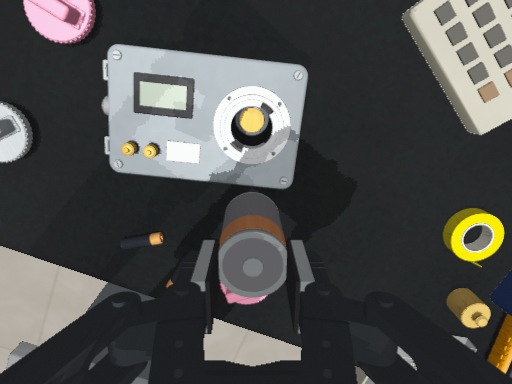

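The held cell is at (252,250), upright. The ring centre is near (252,125) with dark slot notches at about (270,107) and (235,143). The silver cap is partly visible at (8,132).

```bash
cat > ring.py <<'E'
from h import *
o=r.get_obs();s=cams.snapshot("wrist");g=s["color"].astype(int);L=g.min(2)
C0=np.array([.591,-.032,.092]);q=pix(s,C0,o);U,V=q.astype(int)
m=(L>195).astype(np.uint8);k=np.zeros_like(m);cv2.circle(k,(U,V),55,1,-1);m*=k
m=cv2.morphologyEx(m,cv2.MORPH_CLOSE,np.ones((5,5)))
c=max(cv2.findContours(m,0,1)[0],key=cv2.contourArea);h=cv2.convexHull(c);e=cv2.fitEllipse(h);print(e)
p=onz(s,e[0],.092,o);print("ring",p)
T=np.arange(-180,180,4);I=[]
for t in T:
    v=[]
    for rr in np.arange(.0195,.0228,.0008):
        a=pix(s,p+rr*np.array([np.cos(np.radians(t)),np.sin(np.radians(t)),0]),o);v.append(cv2.getRectSubPix(s["color"][:,:,1],(1,1),tuple(a))[0,0])
    I.append(int(np.mean(v)))
print(list(zip(T.tolist(),I)))
print("cell in tool",[onz(s,x,o["ee_pos"][2]+.0365,o) for x in [(253,267)]])
E
python3 ring.py
```

```text
((245.68203735351562, 124.18257141113281), (72.96177673339844, 89.1430892944336), 58.08536148071289)
ring [ 0.58144078 -0.03081818  0.092     ]
[(-180, 100), (-176, 96), (-172, 100), (-168, 217), (-164, 244), (-160, 234), (-156, 188), (-152, 175), (-148, 158), (-144, 150), (-140, 146), (-136, 141), (-132, 135), (-128, 132), (-124, 122), (-120, 113), (-116, 106), (-112, 82), (-108, 66), (-104, 62), (-100, 60), (-96, 55), (-92, 54), (-88, 79), (-84, 91), (-80, 88), (-76, 95), (-72, 104), (-68, 110), (-64, 117), (-60, 126), (-56, 138), (-52, 155), (-48, 188), (-44, 184), (-40, 100), (-36, 90), (-32, 87), (-28, 87), (-24, 85), (-20, 84), (-16, 80), (-12, 204), (-8, 251), (-4, 250), (0, 248), (4, 250), (8, 245), (12, 249), (16, 247), (20, 246), (24, 249), (28, 248), (32, 246), (36, 249), (40, 250), (44, 250), (48, 247), (52, 248), (56, 247), (60, 248), (64, 249), (68, 249), (72, 248), (76, 248), (80, 246), (84, 243), (88, 247), (92, 250), (96, 247), (100, 249), (104, 246), (108, 249), (112, 246), (116, 245), (120, 247), (124, 250), (128, 252), (132, 250), (136, 249), (140, 245), (144, 252), (148, 251), (152, 251), (156, 238), (160, 166), (164, 137), (168, 126), (172, 114), (176, 106)]
cell in tool [array([ 0.54177017, -0.05354337,  0.25359339])]
```

```bash
cat > ring.py <<'E'
from h import *
import sys
from scipy.optimize import least_squares
o=r.get_obs();s=cams.snapshot("wrist");G=s["color"][:,:,1].copy()
uv=eval(sys.argv[1]) if len(sys.argv)>1 else None
p=onz(s,uv,.092,o) if uv else np.array([float(x) for x in open("ringp").read().split()])
th=np.radians(np.arange(-180,180,4))
def prof(p,rs):
    return np.array([[cv2.getRectSubPix(G,(1,1),tuple(pix(s,p+a*np.array([np.cos(t),np.sin(t),0]),o)))[0,0] for a in rs] for t in th]).astype(int)
rs=np.arange(.013,.026,.0004)
for _ in range(4):
    P=prof(p,rs);e=np.array([rs[np.where(x>150)[0][0]] if (x>150).any() else .03 for x in P])
    ok=(e>.0145)&(e<.0205)
    X=np.c_[p[0]+e*np.cos(th),p[1]+e*np.sin(th)][ok]
    f=least_squares(lambda a:np.hypot(X[:,0]-a[0],X[:,1]-a[1])-.01825,p[:2],loss="soft_l1",f_scale=.0005);p=np.r_[f.x,.092]
print("ring",p,ok.sum(),"rms",np.sqrt((f.fun**2).mean()),pix(s,p,o))
print([(int(np.degrees(t)),round(float(x)*1000,1)) for t,x in zip(th,e)])
I=prof(p,np.arange(.0195,.0228,.0008)).mean(1)
print([(int(round(np.degrees(t))),int(i)) for t,i in zip(th,I) if i<180])
open("ringp","w").write(" ".join(map(str,p)))
E
python3 ring.py "(252,125)"
```

```text
ring [ 0.58101403 -0.03528925  0.092     ] 59 rms 0.00025703141955218446 [249.61136636 126.05004258]
[(-180, 17.8), (-176, 17.8), (-172, 17.8), (-168, 18.2), (-164, 17.8), (-160, 18.2), (-156, 18.6), (-152, 18.2), (-148, 18.2), (-144, 18.2), (-140, 18.2), (-136, 18.2), (-132, 18.6), (-128, 18.2), (-124, 18.6), (-119, 18.2), (-116, 18.6), (-112, 18.6), (-108, 18.6), (-104, 18.6), (-100, 18.6), (-96, 18.6), (-92, 18.6), (-88, 18.6), (-84, 17.8), (-80, 17.8), (-76, 17.8), (-72, 17.8), (-68, 18.2), (-64, 18.2), (-59, 17.8), (-56, 18.2), (-52, 18.2), (-48, 17.8), (-44, 18.2), (-40, 18.2), (-36, 17.8), (-32, 13.0), (-28, 13.0), (-24, 13.0), (-20, 13.0), (-16, 13.0), (-12, 13.0), (-8, 13.0), (-4, 13.0), (0, 13.0), (4, 13.0), (8, 13.0), (12, 13.0), (16, 13.0), (20, 13.0), (24, 13.0), (28, 13.0), (32, 13.0), (36, 13.0), (40, 13.0), (44, 13.0), (48, 13.0), (52, 13.0), (56, 13.0), (59, 18.2), (64, 18.2), (68, 18.2), (72, 18.2), (76, 18.2), (80, 18.2), (84, 18.2), (88, 18.2), (92, 18.6), (96, 18.2), (100, 18.6), (104, 18.2), (108, 18.2), (112, 18.2), (116, 18.2), (119, 18.2), (124, 18.2), (128, 18.2), (132, 18.2), (136, 18.2), (140, 18.2), (144, 18.2), (148, 21.0), (152, 23.4), (156, 23.4), (160, 23.4), (164, 23.4), (168, 23.4), (172, 23.4), (176, 23.0)]
[(-160, 174), (-156, 173), (-152, 173), (-148, 174), (-144, 174), (-140, 173), (-136, 174), (-132, 174), (-128, 172), (-124, 173), (-120, 175), (-116, 176), (-112, 176), (-108, 177), (-104, 176), (-100, 176), (-96, 176), (-92, 176), (-28, 80), (-24, 80), (-20, 82), (-16, 85), (-12, 83), (-8, 82), (-4, 79), (148, 145), (152, 89), (156, 93), (160, 96), (164, 92), (168, 92), (172, 96), (176, 115)]
```

```bash
python3 -m inch '[[[0.063,0.026,0],[0,0,0]],[[0.063,0.027,0],[0,0,0]],[[0,0,-0.1],[0,0,0]],[[0,0,-0.1],[0,0,0]],[[0,0,-0.08],[0,0,0]],[[0,0,0],[0,0,0]],[[0,0,0],[0,0,0]],[[0,0,0],[0,0,0]]]'
```

```text
time_s: 6.93
ee_pos: [0.5822, -0.0377, 0.1349]
orientation: [[0.928, 0.373, 0.003], [0.373, -0.928, -0.001], [0.002, 0.002, -1.0]]
ft_force: [0.2, -0.2, 0.6]
grip_width: 0.354
grip_force: 40.0
```

```bash
python3 -m inch '[[[-0.002,0.007,0],[0,0,0]],[[0,0,-0.02],[0,0,0]],[[0,0,0],[0,0,0]],[[0,0,0],[0,0,0]],[[0,0,0],[0,0,0]]]'
```

```text
time_s: 7.35
ee_pos: [0.5808, -0.0345, 0.1272]
orientation: [[0.927, 0.375, 0.0], [0.375, -0.927, -0.0], [0.0, 0.0, -1.0]]
ft_force: [1.7, 0.2, -1.0]
grip_width: 0.358
grip_force: 40.0
```

Cell bottom is about 11 mm above the mouth. I'll lower it slowly and watch the force.

```bash
python3 -m inch '[[[0.001,-0.001,-0.02],[0,0,0]],[[0,0,-0.02],[0,0,0]],[[0,0,-0.015],[0,0,0]],[[0,0,0],[0,0,0]],[[0,0,0],[0,0,0]]]'
python3 -m inch '[[[0,0,-0.02],[0,0,0]],[[0,0,-0.015],[0,0,0]],[[0,0,0],[0,0,0]],[[0,0,0],[0,0,0]]]'
```

```text
time_s: 7.77
ee_pos: [0.5806, -0.0348, 0.1097]
orientation: [[0.927, 0.374, -0.001], [0.374, -0.927, 0.0], [-0.001, -0.001, -1.0]]
ft_force: [-0.7, 0.4, -0.5]
grip_width: 0.356
grip_force: 40.0
time_s: 8.1
ee_pos: [0.5807, -0.0347, 0.0994]
orientation: [[0.927, 0.374, -0.001], [0.374, -0.927, 0.0], [-0.001, -0.001, -1.0]]
ft_force: [0.1, -0.7, -0.6]
grip_width: 0.353
grip_force: 40.0
```

```bash
python3 -m inch '[[[0,0,-0.02],[0,0,0]],[[0,0,-0.015],[0,0,0]],[[0,0,0],[0,0,0]],[[0,0,0],[0,0,0]]]'
python3 -m inch '[[[0,0,-0.01],[0,0,0]],[[0,0,0],[0,0,0]],[[0,0,0],[0,0,0]]]'
```

```text
time_s: 8.43
ee_pos: [0.5806, -0.0348, 0.0889]
orientation: [[0.927, 0.374, -0.001], [0.374, -0.927, 0.0], [-0.001, -0.001, -1.0]]
ft_force: [-0.2, 1.0, -0.1]
grip_width: 0.359
grip_force: 40.0
time_s: 8.68
ee_pos: [0.5809, -0.0348, 0.0863]
orientation: [[0.927, 0.374, -0.0], [0.374, -0.927, 0.0], [-0.0, -0.0, -1.0]]
ft_force: [0.4, -0.7, 0.1]
grip_width: 0.357
grip_force: 40.0
```

```bash
python3 -m inch '[[[0,0,0],[0,0,0]],[[0,0,0],[0,0,0]],[[0,0,0],[0,0,0]],[[0,0,0],[0,0,0]],[[0,0,0.05],[0,0,0]],[[0,0,0.1],[0,0,0]],[[0,0,0.1],[0,0,0]],[[0,0,0.1],[0,0,0]]]' 0.3
python3 -m inch '[[[-0.06,-0.02,0.1],[0,0,0]],[[-0.06,-0.02,0],[0,0,0]],[[0,0,0],[0,0,0]],[[0,0,0],[0,0,0]]]' 1
python3 - <<'E'
from h import *
o=r.get_obs();s=cams.snapshot("wrist");cv2.imwrite("pics/w5.png",s["color"]);print(o["ee_pos"],pix(s,[.581,-.035,.092],o))
E
python3 ring.py
```

```text
time_s: 9.35
ee_pos: [0.5806, -0.0348, 0.1925]
orientation: [[0.927, 0.374, -0.001], [0.374, -0.927, 0.0], [-0.001, -0.0, -1.0]]
ft_force: [-0.8, -0.5, 0.7]
grip_width: 0.648
grip_force: 0.0
time_s: 9.68
ee_pos: [0.5449, -0.0469, 0.2216]
orientation: [[0.928, 0.374, 0.001], [0.374, -0.928, -0.0], [0.001, 0.0, -1.0]]
ft_force: [0.0, -0.4, -0.7]
grip_width: 1.0
grip_force: 0.0
[ 0.54485757 -0.04693575  0.2216157 ] [254.9463686  129.87567737]
ring [ 0.58112692 -0.03550271  0.092     ] 21 rms 0.00010453406841667064 [255.97638926 130.02086568]
[(-180, 13.0), (-176, 13.0), (-172, 13.0), (-168, 18.2), (-164, 18.2), (-160, 18.2), (-156, 18.2), (-152, 18.2), (-148, 18.2), (-144, 18.2), (-140, 18.2), (-136, 18.2), (-132, 18.2), (-128, 18.2), (-124, 18.2), (-119, 18.2), (-116, 18.2), (-112, 18.2), (-108, 18.2), (-104, 18.2), (-100, 18.6), (-96, 18.2), (-92, 18.2), (-88, 18.6), (-84, 13.0), (-80, 13.0), (-76, 13.0), (-72, 13.0), (-68, 13.0), (-64, 13.0), (-59, 13.0), (-56, 13.0), (-52, 13.0), (-48, 13.0), (-44, 13.0), (-40, 13.0), (-36, 13.0), (-32, 13.0), (-28, 13.0), (-24, 13.0), (-20, 13.0), 
[... 386 characters left out ...]
(112, 13.0), (116, 13.0), (119, 13.0), (124, 13.0), (128, 13.0), (132, 13.0), (136, 13.0), (140, 13.0), (144, 13.0), (148, 13.0), (152, 13.0), (156, 13.0), (160, 13.0), (164, 13.0), (168, 13.0), (172, 13.0), (176, 13.0)]
[(-180, 166), (-176, 173), (-172, 173), (-168, 171), (-164, 172), (-160, 173), (-156, 173), (-152, 173), (-148, 173), (-144, 173), (-140, 173), (-136, 172), (-132, 172), (-128, 179), (-104, 177), (-100, 176), (-96, 174), (-92, 175), (-88, 176), (-84, 176), (-80, 176), (-76, 175), (-72, 176), (-68, 177), (-28, 76), (-24, 80), (-20, 84), (-16, 82), (-12, 82), (-8, 81), (-4, 79), (0, 163), (148, 129), (152, 87), (156, 88), (160, 90), (164, 91), (168, 93), (172, 93), (176, 111)]
```

View pics/w5.png

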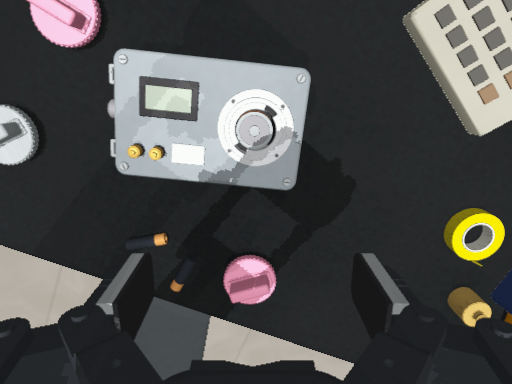

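The cell is seated with its nub up at (255,131). The slot line reads about -16.5° in world. Next is the cap.

```bash
python3 -m inch '[[[-0.051,0.1,0],[0,0,0]],[[-0.051,0.1,0],[0,0,0]],[[-0.051,0.1,0],[0,0,0]],[[-0.051,0.1,0],[0,0,0]],[[-0.051,0.1,0],[0,0,0]],[[-0.051,0.1,0],[0,0,0]],[[-0.051,0.1,0],[0,0,0]],[[-0.051,0.1,0],[0,0,0]]]'
python3 -m inch '[[[0,0,0],[0,0,0]],[[0,0,0],[0,0,0]],[[0,0,0],[0,0,0]]]'
cat > cap.py <<'E'
from h import *
o=r.get_obs();s=cams.snapshot("wrist");g=s["color"].astype(int)
q=pix(s,[.465,.213,.0225],o);U,V=map(int,q);print(o["ee_pos"],q)
m=((g.min(2)>110)&(g.max(2)-g.min(2)<30)).astype(np.uint8);k=np.zeros_like(m);cv2.circle(k,(U,V),70,1,-1);m*=k
m=cv2.morphologyEx(m,cv2.MORPH_CLOSE,np.ones((3,3)))
c=max(cv2.findContours(m,0,1)[0],key=cv2.contourArea);e=cv2.minEnclosingCircle(c);print(e,cv2.boundingRect(c))
print("cap",onz(s,e[0],.0225,o))
x0,y0=max(U-100,0),max(V-75,0);print("crop",x0,y0)
cv2.imwrite("pics/cap.png",cv2.resize(s["color"][y0:y0+150,x0:x0+200],None,fx=4,fy=4,interpolation=cv2.INTER_CUBIC));np.save("s.npy",{"s":s,"o":o},allow_pickle=True)
E
python3 cap.py
```

```text
time_s: 10.45
ee_pos: [0.4215, 0.1948, 0.2204]
orientation: [[0.927, 0.375, -0.002], [0.375, -0.927, -0.0], [-0.002, -0.001, -1.0]]
ft_force: [0.7, -0.9, 1.1]
grip_width: 0.998
grip_force: 0.0
time_s: 10.7
ee_pos: [0.4227, 0.193, 0.2207]
orientation: [[0.927, 0.375, -0.001], [0.375, -0.927, -0.001], [-0.001, 0.0, -1.0]]
ft_force: [0.1, -0.3, 1.1]
grip_width: 0.999
grip_force: 0.0
[0.42271776 0.19300498 0.22069803] [249.75125683 113.04848485]
((249.5, 111.5), 31.53579330444336) (219, 80, 62, 64)
cap [0.46638655 0.21384568 0.0225    ]
crop 149 38
```

View pics/cap.png

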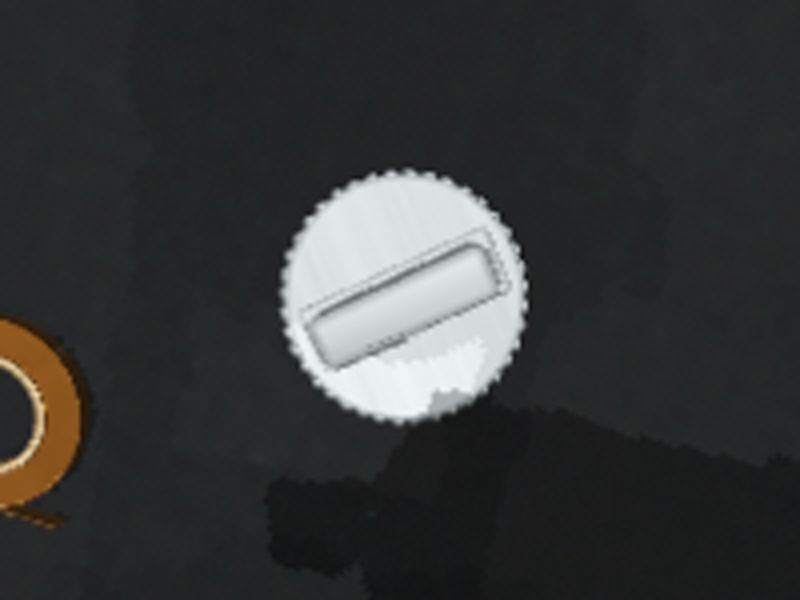

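The crop shows the cap circle centred at (250,112) full-frame. The wing runs from lower left to upper right at about 24° in the image, which is about -44° in world. I'll compute that exactly and then turn +114° so the fingers close across it.

```bash
python3 - <<'E'
from h import *
d=np.load("s.npy",allow_pickle=True).item();s,o=d["s"],d["o"]
f=lambda x,y,z:onz(s,(149+x/4,38+y/4),z,o)
for a,b,z in(((338,370),(508,290),.0485),((302,312),(482,235),.0225),((330,315),(470,248),.0485)):
    v=f(*b,z)-f(*a,z);print(np.degrees(np.arctan2(v[1],v[0])))
print("cap",f(405,297,.0225),"joints",r.get_obs()["joint_pos"])
E
python3 -m inch '[[[0.036,0.017,0],[0,0,0.249]],[[0.036,0.017,0],[0,0,0.249]],[[0.036,0.017,0],[0,0,0.249]],[[0.036,0.017,0],[0,0,0.249]],[[0,0,0],[0,0,0.249]],[[0,0,0],[0,0,0.249]],[[0,0,0],[0,0,0.249]],[[0,0,0],[0,0,0.249]]]'
python3 -m inch '[[[0,0,0],[0,0,0.249]],[[0,0,0],[0,0,0.249]],[[0,0,0],[0,0,0.249]],[[0,0,0],[0,0,0.249]],[[0,0,0],[0,0,0.249]],[[0,0,0],[0,0,0.249]],[[0,0,0],[0,0,0.249]],[[0,0,0],[0,0,0.249]]]'
python3 -m inch '[[[0,0,0],[0,0,0]],[[0,0,0],[0,0,0]],[[0,0,0],[0,0,0]]]'
```

```text
-43.049703054104256
-45.380778969020795
-42.96418175653704
cap [0.4659657  0.21281951 0.0225    ] joints [ 9.54256337e+00 -8.49366057e+00  1.06986634e+02 -1.94303443e-02
  8.15626132e+01  7.75901430e+01]
time_s: 11.42
ee_pos: [0.4667, 0.2122, 0.2209]
orientation: [[0.186, 0.983, -0.001], [0.983, -0.186, -0.0], [-0.0, -0.001, -1.0]]
ft_force: [0.2, -0.2, 0.5]
grip_width: 1.002
grip_force: 0.0
time_s: 12.08
ee_pos: [0.4666, 0.2121, 0.221]
orientation: [[-0.723, 0.69, -0.0], [0.69, 0.723, -0.0], [0.0, -0.001, -1.0]]
ft_force: [0.2, -0.1, -0.6]
grip_width: 1.001
grip_force: 0.0
time_s: 12.33
ee_pos: [0.4662, 0.2129, 0.2212]
orientation: [[-0.718, 0.696, -0.0], [0.696, 0.718, -0.0], [0.0, -0.0, -1.0]]
ft_force: [0.1, 0.2, -0.2]
grip_width: 1.002
grip_force: 0.0
```

```bash
python3 -m inch '[[[0,0,-0.1],[0,0,0]],[[0,0,-0.1],[0,0,0]],[[0,0,-0.1],[0,0,0]],[[0,0,-0.1],[0,0,0]],[[0,0,-0.1],[0,0,0]],[[0,0,-0.1],[0,0,0]],[[0,0,-0.05],[0,0,0]],[[0,0,0],[0,0,0]]]'
python3 -m inch '[[[0,0,0],[0,0,0]],[[0,0,0],[0,0,0]],[[0,0,0],[0,0,0]],[[0,0,0],[0,0,0]],[[0,0,0],[0,0,0]]]' -0.4 40
```

```text
time_s: 13.0
ee_pos: [0.4622, 0.2125, 0.0223]
orientation: [[-0.719, 0.695, -0.008], [0.695, 0.719, -0.002], [0.005, -0.007, -1.0]]
ft_force: [-0.7, -0.3, 0.1]
grip_width: 0.995
grip_force: 0.0
time_s: 13.42
ee_pos: [0.4668, 0.2137, 0.0276]
orientation: [[-0.721, 0.693, 0.002], [0.693, 0.721, 0.0], [-0.001, 0.002, -1.0]]
ft_force: [-0.0, -0.0, 0.3]
grip_width: 0.307
grip_force: 0.0
```

```bash
python3 -m inch '[[[0,0,-0.011],[0,0,0]],[[0,0,0],[0,0,0]],[[0,0,0],[0,0,0]]]'
python3 -m inch '[[[0,0,0],[0,0,0]],[[0,0,0],[0,0,0]],[[0,0,0],[0,0,0]],[[0,0,0],[0,0,0]],[[0,0,0],[0,0,0]]]' -1 45
```

```text
time_s: 13.67
ee_pos: [0.4656, 0.2135, 0.0229]
orientation: [[-0.721, 0.693, -0.0], [0.693, 0.721, -0.0], [0.0, -0.0, -1.0]]
ft_force: [0.7, 0.8, 0.0]
grip_width: 0.295
grip_force: 0.0
time_s: 14.08
ee_pos: [0.4658, 0.2135, 0.0231]
orientation: [[-0.721, 0.693, -0.0], [0.693, 0.721, 0.0], [0.0, -0.0, -1.0]]
ft_force: [-0.7, 0.6, 0.3]
grip_width: 0.001
grip_force: 0.0
```

The fingers shut empty again. From both events, the physical tips seem to sit well behind the reported TCP. I'll lower in small steps with the force watched.

```bash
python3 -m inch '[[[0,0,0],[0,0,0]],[[0,0,0],[0,0,0]],[[0,0,-0.012],[0,0,0]],[[0,0,-0.012],[0,0,0]],[[0,0,0],[0,0,0]],[[0,0,0],[0,0,0]]]' -0.4 40
python3 -m inch '[[[0,0,0],[0,0,0]],[[0,0,0],[0,0,0]],[[0,0,0],[0,0,0]],[[0,0,0],[0,0,0]]]' -1 40
python3 - <<'E'
from h import *
o=r.get_obs();s=cams.snapshot("wrist")
print(o["ee_pos"],pix(s,o["ee_pos"],o),pix(s,[.466,.213,.0485],o))
sc=cams.snapshot("scene");R=cv2.Rodrigues(np.array(sc["rvec"]))[0];q=R@np.array([.466,.213,.03])+np.ravel(sc["tvec"]);u,v=int(sc["fx"]*q[0]/q[2]+sc["cx"]),int(sc["fy"]*q[1]/q[2]+sc["cy"]);print(u,v)
cv2.imwrite("pics/w6.png",np.hstack([cv2.resize(s["color"],(460,345)),cv2.resize(sc["color"][v-50:v+25,u-37:u+37],(340,345),interpolation=cv2.INTER_CUBIC)]))
E
```

```text
time_s: 14.58
ee_pos: [0.4653, 0.2135, 0.0154]
orientation: [[-0.721, 0.693, -0.001], [0.693, 0.721, -0.0], [0.001, -0.001, -1.0]]
ft_force: [-0.4, -0.4, 0.5]
grip_width: 0.302
grip_force: 0.0
time_s: 14.92
ee_pos: [0.4659, 0.2136, 0.016]
orientation: [[-0.721, 0.693, 0.0], [0.693, 0.721, 0.0], [-0.0, 0.0, -1.0]]
ft_force: [1.1, 0.1, -0.1]
grip_width: 0.142
grip_force: 39.1
[0.46588052 0.21357369 0.01596909] [253.46823653 231.23691444] [253.06393238 261.33310044]
244 241
```

Gripped now at width 0.142, so the pads' lower edge sits about 28 mm above the reported TCP. I'll go about 10 mm deeper for a full pad on the wing.

```bash
python3 -m inch '[[[0,0,0],[0,0,0]],[[0,0,0],[0,0,0]],[[0,0,-0.012],[0,0,0]],[[0,0,-0.012],[0,0,0]],[[0,0,-0.01],[0,0,0]],[[0,0,0],[0,0,0]],[[0,0,0],[0,0,0]]]' -0.4 45
python3 -m inch '[[[0,0,0],[0,0,0]],[[0,0,0],[0,0,0]],[[0,0,0],[0,0,0]],[[0,0,0],[0,0,0]]]' -1 45
```

```text
time_s: 15.6
ee_pos: [0.4654, 0.2135, 0.0052]
orientation: [[-0.721, 0.693, -0.001], [0.693, 0.721, -0.0], [0.001, -0.001, -1.0]]
ft_force: [0.4, -0.2, -0.4]
grip_width: 0.299
grip_force: 0.0
time_s: 15.93
ee_pos: [0.466, 0.2136, 0.0058]
orientation: [[-0.721, 0.693, 0.0], [0.693, 0.721, 0.0], [-0.0, 0.0, -1.0]]
ft_force: [0.2, -0.7, -0.4]
grip_width: 0.15
grip_force: 46.0
```

```bash
python3 -m inch '[[[0,0,0.05],[0,0,0]],[[0,0,0.1],[0,0,0]],[[0,0,0.1],[0,0,0]],[[0,0,0.1],[0,0,0]],[[0,0,0.1],[0,0,0]],[[0,0,0.1],[0,0,0]],[[0,0,0],[0,0,0]]]'
python3 -m inch '[[[0.048,-0.104,0],[0,0,0.12]],[[0.048,-0.104,0],[0,0,0.12]],[[0.048,-0.104,0],[0,0,0.12]],[[0.048,-0.104,0],[0,0,0.12]],[[0.048,-0.104,0],[0,0,0.12]],[[0.048,-0.104,0],[0,0,0.12]],[[0.048,-0.104,0],[0,0,0.12]],[[0.048,-0.104,0],[0,0,0.12]]]'
python3 -m inch '[[[0,0,0],[0,0,0]],[[0,0,0],[0,0,0]],[[0,0,0],[0,0,0]],[[0,0,0],[0,0,0]]]'
```

```text
time_s: 16.52
ee_pos: [0.4697, 0.2144, 0.1775]
orientation: [[-0.721, 0.693, 0.011], [0.693, 0.721, 0.002], [-0.007, 0.01, -1.0]]
ft_force: [1.0, -0.1, -0.9]
grip_width: 0.145
grip_force: 45.8
time_s: 17.18
ee_pos: [0.5808, -0.0376, 0.1695]
orientation: [[-0.96, 0.279, -0.002], [0.279, 0.96, 0.001], [0.002, 0.0, -1.0]]
ft_force: [1.2, 0.1, -1.9]
grip_width: 0.154
grip_force: 45.8
time_s: 17.52
ee_pos: [0.5802, -0.0348, 0.17]
orientation: [[-0.96, 0.281, -0.001], [0.281, 0.96, 0.001], [0.002, 0.0, -1.0]]
ft_force: [0.4, 0.7, -1.5]
grip_width: 0.146
grip_force: 45.8
```

```bash
python3 -m inch '[[[0.003,-0.002,-0.07],[0,0,0]],[[0,0,-0.08],[0,0,0]],[[0,0,-0.06],[0,0,0]],[[0,0,-0.02],[0,0,0]],[[0,0,0],[0,0,0]],[[0,0,0],[0,0,0]],[[0,0,0],[0,0,0]]]'
```

```text
time_s: 18.1
ee_pos: [0.583, -0.0365, 0.1035]
orientation: [[-0.96, 0.281, 0.003], [0.281, 0.96, -0.001], [-0.003, 0.0, -1.0]]
ft_force: [0.6, -0.2, -1.4]
grip_width: 0.151
grip_force: 45.8
```

```bash
python3 -m inch '[[[0,0,0],[0,0,0]],[[0,0,0],[0,0,0]]]'; python3 -m inch '[[[0,0,-0.005],[0,0,0]],[[0,0,0],[0,0,0]],[[0,0,0],[0,0,0]]]'
```

```text
time_s: 18.27
ee_pos: [0.5828, -0.0368, 0.1031]
orientation: [[-0.959, 0.282, 0.002], [0.282, 0.959, -0.001], [-0.002, 0.0, -1.0]]
ft_force: [-0.5, -0.0, -2.2]
grip_width: 0.149
grip_force: 45.8
time_s: 18.52
ee_pos: [0.5818, -0.0367, 0.1002]
orientation: [[-0.959, 0.282, -0.0], [0.282, 0.959, 0.0], [0.0, 0.0, -1.0]]
ft_force: [-0.8, 0.2, -1.7]
grip_width: 0.148
grip_force: 45.8
```

```bash
python3 -m inch '[[[-0.002,0.004,0],[0,0,0]],[[0,0,-0.005],[0,0,0]],[[0,0,-0.005],[0,0,0]],[[0,0,0],[0,0,0]],[[0,0,0],[0,0,0]]]'; python3 -m inch '[[[0,0,-0.005],[0,0,0]],[[0,0,-0.005],[0,0,0]],[[0,0,0],[0,0,0]],[[0,0,0],[0,0,0]]]'
```

```text
time_s: 18.93
ee_pos: [0.5811, -0.0354, 0.097]
orientation: [[-0.959, 0.282, -0.0], [0.282, 0.959, 0.0], [0.0, -0.0, -1.0]]
ft_force: [0.1, 0.6, -1.7]
grip_width: 0.146
grip_force: 45.8
time_s: 19.27
ee_pos: [0.5812, -0.0354, 0.094]
orientation: [[-0.959, 0.282, -0.0], [0.282, 0.959, 0.0], [0.0, 0.0, -1.0]]
ft_force: [-0.1, -0.4, -1.6]
grip_width: 0.147
grip_force: 45.8
```

The nose is in and the lugs are at slot level. I'll feel for the slots in 1.5–3 mm steps.

```bash
python3 -m inch '[[[0,0,-0.005],[0,0,0]],[[0,0,0],[0,0,0]],[[0,0,0],[0,0,0]]]'; python3 -m inch '[[[0,0,-0.005],[0,0,0]],[[0,0,0],[0,0,0]],[[0,0,0],[0,0,0]]]'
```

```text
time_s: 19.52
ee_pos: [0.5814, -0.0355, 0.0928]
orientation: [[-0.959, 0.282, 0.0], [0.282, 0.959, -0.0], [-0.0, 0.0, -1.0]]
ft_force: [-0.4, 0.3, -1.9]
grip_width: 0.147
grip_force: 45.8
time_s: 19.77
ee_pos: [0.5815, -0.0355, 0.0915]
orientation: [[-0.959, 0.282, 0.001], [0.282, 0.959, -0.0], [-0.001, -0.0, -1.0]]
ft_force: [0.0, 0.0, -0.0]
grip_width: 0.151
grip_force: 46.0
```

```bash
python3 -m inch '[[[0,0,-0.008],[0,0,0]],[[0,0,0],[0,0,0]],[[0,0,0],[0,0,0]]]'; python3 -m inch '[[[0,0,-0.008],[0,0,0]],[[0,0,0],[0,0,0]],[[0,0,0],[0,0,0]]]'; python3 -m inch '[[[0,0,-0.008],[0,0,0]],[[0,0,0],[0,0,0]],[[0,0,0],[0,0,0]]]'
```

```text
time_s: 20.02
ee_pos: [0.5815, -0.0355, 0.089]
orientation: [[-0.959, 0.282, 0.0], [0.282, 0.959, -0.0], [-0.0, 0.0, -1.0]]
ft_force: [-0.3, -0.1, 2.4]
grip_width: 0.148
grip_force: 46.2
time_s: 20.27
ee_pos: [0.5815, -0.0355, 0.0866]
orientation: [[-0.959, 0.282, 0.0], [0.282, 0.959, -0.0], [-0.0, -0.0, -1.0]]
ft_force: [-0.8, -0.1, 2.6]
grip_width: 0.15
grip_force: 46.4
time_s: 20.52
ee_pos: [0.5815, -0.0355, 0.0842]
orientation: [[-0.959, 0.282, 0.001], [0.282, 0.959, -0.0], [-0.001, -0.0, -1.0]]
ft_force: [-0.4, 1.0, 4.1]
grip_width: 0.146
grip_force: 46.5
```

```bash
python3 -m inch '[[[0,0,-0.007],[0,0,0]],[[0,0,0],[0,0,0]],[[0,0,0],[0,0,0]]]'; python3 -m inch '[[[0,0,-0.005],[0,0,0]],[[0,0,0],[0,0,0]],[[0,0,0],[0,0,0]]]'
```

```text
time_s: 20.77
ee_pos: [0.5816, -0.0355, 0.0822]
orientation: [[-0.959, 0.282, 0.001], [0.282, 0.959, -0.0], [-0.001, -0.0, -1.0]]
ft_force: [-0.4, 0.8, 5.5]
grip_width: 0.148
grip_force: 46.6
time_s: 21.02
ee_pos: [0.5817, -0.0356, 0.0809]
orientation: [[-0.959, 0.282, 0.001], [0.282, 0.959, -0.0], [-0.001, 0.0, -1.0]]
ft_force: [-1.7, -0.5, 6.0]
grip_width: 0.146
grip_force: 46.7
```

Full depth, with only spring force. Now the clockwise turn, in stages.

```bash
python3 -m inch '[[[0,0,0],[0,0,-0.1]],[[0,0,0],[0,0,-0.1]],[[0,0,0],[0,0,-0.1]],[[0,0,0],[0,0,-0.1]],[[0,0,0],[0,0,-0.1]],[[0,0,0],[0,0,0]]]'; python3 -c "
from rig import r;print(r.get_obs()['moment'])"; python3 -m inch '[[[0,0,0],[0,0,-0.1]],[[0,0,0],[0,0,-0.1]],[[0,0,0],[0,0,-0.1]],[[0,0,0],[0,0,-0.1]],[[0,0,0],[0,0,-0.1]],[[0,0,0],[0,0,-0.1]],[[0,0,0],[0,0,0]],[[0,0,0],[0,0,0]]]'; python3 -c "
from rig import r;print(r.get_obs()['moment'])"
```

```text
time_s: 21.52
ee_pos: [0.5817, -0.0357, 0.081]
orientation: [[-0.859, 0.512, 0.001], [0.512, 0.859, -0.0], [-0.001, 0.0, -1.0]]
ft_force: [-0.2, 0.1, 6.4]
grip_width: 0.149
grip_force: 46.7
[-0.08558028  0.15334391 -0.05753899]
time_s: 22.18
ee_pos: [0.5817, -0.0357, 0.081]
orientation: [[-0.671, 0.742, 0.001], [0.742, 0.671, -0.001], [-0.001, 0.0, -1.0]]
ft_force: [-1.1, -0.3, 6.6]
grip_width: 0.147
grip_force: 46.7
[-0.08555114  0.1695125   0.02175494]
```

```bash
python3 -m inch '[[[0,0,0],[0,0,-0.12]],[[0,0,0],[0,0,-0.12]],[[0,0,0],[0,0,-0.12]],[[0,0,0],[0,0,-0.12]],[[0,0,0],[0,0,-0.12]],[[0,0,0],[0,0,-0.12]],[[0,0,0],[0,0,-0.12]],[[0,0,0],[0,0,0]]]'; python3 -m inch '[[[0,0,0],[0,0,-0.12]],[[0,0,0],[0,0,-0.12]],[[0,0,0],[0,0,-0.12]],[[0,0,0],[0,0,-0.12]],[[0,0,0],[0,0,-0.12]],[[0,0,0],[0,0,-0.12]],[[0,0,0],[0,0,-0.12]],[[0,0,0],[0,0,0]]]'; python3 -m inch '[[[0,0,0],[0,0,-0.12]],[[0,0,0],[0,0,-0.1]],[[0,0,0],[0,0,0]],[[0,0,0],[0,0,0]]]';python3 -c "
from rig import r;print(r.get_obs()['moment'])"
```

```text
time_s: 22.85
ee_pos: [0.5818, -0.0358, 0.081]
orientation: [[-0.307, 0.952, 0.001], [0.952, 0.307, -0.001], [-0.001, 0.001, -1.0]]
ft_force: [-1.0, 0.0, 6.2]
grip_width: 0.151
grip_force: 46.7
time_s: 23.52
ee_pos: [0.5818, -0.0358, 0.081]
orientation: [[0.107, 0.994, 0.001], [0.994, -0.107, -0.001], [-0.0, 0.001, -1.0]]
ft_force: [-0.9, -0.1, 6.4]
grip_width: 0.148
grip_force: 46.7
time_s: 23.85
ee_pos: [0.5818, -0.0358, 0.0811]
orientation: [[0.213, 0.977, 0.001], [0.977, -0.213, -0.001], [-0.0, 0.001, -1.0]]
ft_force: [-1.3, -0.1, 6.4]
grip_width: 0.149
grip_force: 46.7
[-0.12466825  0.13035711 -0.01705405]
```

```bash
python3 -m inch '[[[0,0,0],[0,0,-0.08]],[[0,0,0],[0,0,0]],[[0,0,0],[0,0,0]]]';python3 -c "
from rig import r;print(r.get_obs()['moment'])"; python3 -m inch '[[[0,0,0.006],[0,0,0]],[[0,0,0.005],[0,0,0]],[[0,0,0],[0,0,0]],[[0,0,0],[0,0,0]]]'
```

```text
time_s: 24.1
ee_pos: [0.5818, -0.0358, 0.081]
orientation: [[0.252, 0.968, 0.001], [0.968, -0.252, -0.001], [-0.0, 0.001, -1.0]]
ft_force: [0.2, -0.6, 5.7]
grip_width: 0.15
grip_force: 46.7
[-0.0716951   0.07783899  0.03859835]
time_s: 24.43
ee_pos: [0.5816, -0.0357, 0.084]
orientation: [[0.252, 0.968, 0.001], [0.968, -0.252, -0.0], [-0.0, 0.001, -1.0]]
ft_force: [0.8, -0.5, 5.0]
grip_width: 0.15
grip_force: 46.6
```

```bash
python3 -m inch '[[[0,0,0.005],[0,0,0]],[[0,0,0],[0,0,0]],[[0,0,0],[0,0,0]]]'; python3 -m inch '[[[0,0,0.003],[0,0,0]],[[0,0,0],[0,0,0]],[[0,0,0],[0,0,0]]]'; python3 -m inch '[[[0,0,0.003],[0,0,0]],[[0,0,0],[0,0,0]],[[0,0,0],[0,0,0]]]'
```

```text
time_s: 24.68
ee_pos: [0.5815, -0.0356, 0.0853]
orientation: [[0.252, 0.968, 0.001], [0.968, -0.252, -0.0], [-0.0, 0.001, -1.0]]
ft_force: [1.0, -1.4, 4.7]
grip_width: 0.149
grip_force: 46.5
time_s: 24.93
ee_pos: [0.5813, -0.0355, 0.0859]
orientation: [[0.252, 0.968, 0.0], [0.968, -0.252, -0.0], [-0.0, 0.0, -1.0]]
ft_force: [2.8, -0.9, 1.4]
grip_width: 0.149
grip_force: 46.2
time_s: 25.18
ee_pos: [0.5812, -0.0355, 0.086]
orientation: [[0.252, 0.968, -0.0], [0.968, -0.252, 0.0], [0.0, -0.0, -1.0]]
ft_force: [3.5, -1.9, -4.2]
grip_width: 0.151
grip_force: 45.5
```

The cap rose to 0.086 and the pocket roof stopped it, so it is locked. I'll take out the upward pull, release, and back off.

```bash
python3 -m inch '[[[0,0,-0.004],[0,0,0]],[[0,0,0],[0,0,0]],[[0,0,0],[0,0,0]]]'; python3 -m inch '[[[0,0,0],[0,0,0]],[[0,0,0],[0,0,0]],[[0,0,0],[0,0,0]],[[0,0,0],[0,0,0]],[[0,0,0.02],[0,0,0]],[[0,0,0.1],[0,0,0]],[[0,0,0.1],[0,0,0]],[[0,0,0.1],[0,0,0]]]' 0; python3 -m inch '[[[0,0,0.1],[0,0,0]],[[-0.08,0,0],[0,0,0]],[[-0.08,0,0],[0,0,0]],[[0,0,0],[0,0,0]],[[0,0,0],[0,0,0]],[[0,0,0],[0,0,0]]]' 1
python3 - <<'E'
from h import *
o=r.get_obs();s=cams.snapshot("wrist");print(o["ee_pos"],pix(s,[.581,-.0355,.11],o))
cv2.imwrite("pics/w7.png",s["color"])
E
```

```text
time_s: 25.43
ee_pos: [0.5812, -0.0355, 0.0858]
orientation: [[0.252, 0.968, -0.0], [0.968, -0.252, 0.0], [-0.0, -0.0, -1.0]]
ft_force: [2.2, -1.4, 1.0]
grip_width: 0.147
grip_force: 46.1
time_s: 26.1
ee_pos: [0.5807, -0.0352, 0.1829]
orientation: [[0.252, 0.968, -0.001], [0.968, -0.252, 0.0], [0.0, -0.001, -1.0]]
ft_force: [1.0, -0.6, 0.9]
grip_width: 0.502
grip_force: 0.0
time_s: 26.6
ee_pos: [0.5337, -0.0355, 0.2121]
orientation: [[0.252, 0.968, 0.001], [0.968, -0.252, -0.0], [0.0, 0.001, -1.0]]
ft_force: [0.5, 0.5, -0.1]
grip_width: 0.998
grip_force: 0.0
[ 0.53368639 -0.0354997   0.21213924] [308.38735349 166.30633855]
```

View pics/w7.png

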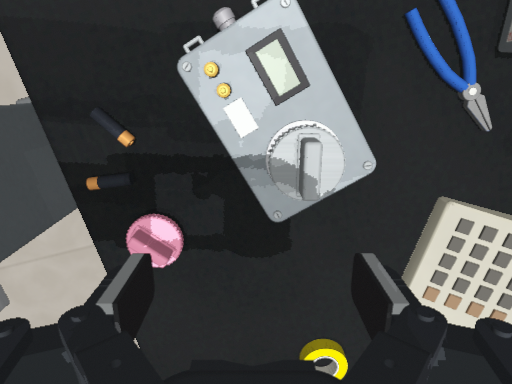

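The cap sits level on the well at (306,162), with the wing still at the locked angle and the gripper clear. Handing in.

```bash
python3 -c "
from rig import r;print(r.hand_in())"
```

```text
the job is handed in; nothing more can be done
None
```

The D cell is in the well nub up, and the cap is pushed in, turned about 88° clockwise and locked by itself; I handed the job in at about 27 s, but no verdict came back.

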